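Open the test-rig valve by one turn

TASK

Open the valve on the test rig by exactly one full turn anticlockwise (seen from above): push the red hand wheel round by its upright yellow handle, using the shut fingertips, until the handle stands over the white mark again, and do not wind it on past the mark. Only push the handle, never grip it, and leave everything else on the bench where it is. Finish with the hand clear of the wheel.

Things in the scene. Friction and masses are not known exactly. Their poses are not given: they have to be found in the camera images.
- wheel (a joint): turning angle of the red hand wheel about its upright axis, rad: 0 at the start (handle over the white mark), grows anticlockwise seen from above, 2 pi = 6.283 after one full turn. The wheel is stiff (about 3 to 5 N at the handle to keep it moving), has no end stop within half a turn backwards or two turns forwards, and stays where it is left
- hub (a point): top centre of the wheel's hub, on the wheel's upright axis, 153 mm above the bench. The wheel is red, 166 mm over its rim, with three spokes; the rim's round bar is 16 mm thick, its middle circle has a radius of 75 mm and its top is 141 mm above the bench
- handle (a point): middle of the upright yellow handle (a round grip 24 mm thick and 60 mm tall, fixed on the wheel's rim 75 mm from the axis where one of the spokes meets it; it does not spin on its own). This point lies on the handle's centre line, 173 mm above the bench; the grip reaches from 143 to 203 mm above the bench
- mark (a point): white painted mark, 20 x 9 mm, on the edge of the fixed grey disc (210 mm wide, top 103 mm above the bench) under the wheel; it shows outside the rim, 94.5 mm from the wheel's axis, and the handle starts right over it (same direction from the axis). The valve may be mounted with the mark in any direction
- fitting: small brass hose fitting, 26 mm wide, 45 mm tall, standing loose on the rig's base plate (plate top 12 mm above the bench); origin at its underside. Leave alone
- cap: red plastic filler cap, 44 mm wide, 22 mm tall, loose on the rig's base plate; origin at its underside. Leave alone
- screwdriver: orange-handled screwdriver lying loose on the bench on the robot's side of the rig; origin at its underside. Leave alone
- wrench: steel wrench lying loose on the bench on the far side of the rig; origin at its underside. Leave alone
- spray: spray can, blue with a wide paper-white band, 62 mm wide, 170 mm tall, standing loose on the bench at one side of the rig (either side); origin at its underside. Leave alone
- jar: amber screw jar with black lid, 64 mm wide, 100 mm tall, standing loose on the bench at the other side of the rig; origin at its underside. Leave alone

How it is judged:
By the outcome, as a careful person would: the job done as asked, in the order asked, and still so for the second after the job is handed in, with the robot touching nothing.
It also fails if it takes over 58 s, if anything falls off the work surface, if the arm or the gripper's body presses on something with over 40 N, if the wrist force passes 120 N, or if a joint passes its speed limit or range.

ROBOT

A 6-joint arm with a two-finger parallel gripper is mounted at the origin on the work surface. World frame = base frame: x ahead of the robot, y to its left, z up, the work surface at z = 0. Lengths are in mm, angles in rad, forces in N, time in s.
With the tool pointing down it reaches from about 250 to 775 mm from the base axis. Payload 8.9 kg.
Tool frame: the origin (TCP) lies at the very end of the fingers, on their centre line; the grasp point (between the pads) lies 19 mm behind it; x points along the fingers, y is the direction in which the jaws open and shut, and the axes are right-handed (so a half turn about x gives the same grasp; the last joint's range is limited). The gripper opens to 85 mm and grips with 20 to 120 N. Pads are 22 mm wide; open, the fingers measure 114 mm over their backs; the gripper's body (76 mm by 85 mm) begins 54 mm behind the grasp point. The pads swing forward as they close: fully open they stand 13 mm farther back than shut.
Start: joints at [-1.389, 0.291, -0.153, 1.127, 0, 1.431], TCP at [165.548, -498.214, 231.305] pointing down, gripper open.
Joint ranges: [-2.52, 2.52], [-0.91, 1.74], [-1.3, 1.37], [-1.96, 2.02], [-1.52, 1.47], [-3.14, 3.14]. Speed limits (rad/s): [2.22, 2.22, 2.79, 3.14, 3.14, 3.14].

INTERFACE

Orientations are given as a rotation vector (axis times angle).
In Python, from plant import manip, grab_frame, camera_info, order gives the robot as it stands.
- The arm moves only by the shell command python3 -m crank 'ROWS' [FORCE]. ROWS is JSON, a list of rows, each a list of 3 entries, a list of its own where there are three numbers: the turn, a rotation vector about the tool's x, y, z in rad, then the shift along the tool's x, y, z in mm, then the finger opening in mm, from 0 to 85.4. In form: [[[ax, ay, az], [tx, ty, tz], grip], ...]. A call has 1 to 12 rows; each row is the pose to reach, as a shift and turn from the pose commanded when the call began, along the tool's axes at that moment; what a row does not reach only later rows make up. A row lasts 1/8 s, in which the tool goes at most 62.5 mm and 10.7 degrees, less where a joint would pass 70% of its speed; a pose out of reach is approached as far as the arm can. A call with a gripper value outside its range is refused whole. The fingers move at their own pace and stop on an object; FORCE is the grip in N (left out, the last holds). Time passes only in rows, so rows that repeat a pose let the fingers close. It gives the time, the measured TCP pose, the force and the opening at its end, in the units of the state.
- manip.get_obs(): the state, without advancing time (a new reading comes with each control period).
- grab_frame(name): name is "scene" or "top" or "wrist"; returns the picture (420x560x3 uint8, red, green, blue); there is no depth.
- camera_info(name): a dict with "camera_matrix" (3x3 intrinsics, pixels), "view" (4x4, takes a point from world to camera coordinates); the wrist camera has in their place "mount" (4x4, takes a point from camera to tool coordinates, whose origin is the TCP and whose axes are the tool frame's). Camera axes: x right, y up, looking along -z (the intrinsics and any distortion apply to the point x, -y, -z); pixel columns grow to the right and rows downward; lengths in mm; the calibration is good to about 2 mm. A picture is of the moment at which its call begins: read the wrist's pose just before it. camera_info takes no time and is no camera call.
- order.close_job(): hands the job in, once; it reports no verdict.
The state is a dict: "time_s": time; "q": joint angles; "joint_velocities": joint speeds; "joint_torque": joint torques, N m; "tool_pos": TCP position; "tool_rot": TCP orientation; "ft_force": force on the tool from outside, world axes, zero at the start; "ft_torque": the same for the moment, N m; "gripper_width": finger opening in mm.
Only numpy, scipy, OpenCV 4.12 (cv2) and the standard library are available. Lean on these libraries where they do the work, as an engineer would, in place of code of your own. Each camera call takes 0.05 s, during which the arm holds its last target.

## Working session

There is one attempt and no reset: what is moved stays moved. The work goes in short steps, Python scripts to look and compute and a shell command to move; the robot and the scene stay as the last step left them, time stands still between calls to the robot, and variables do not carry over. Pictures are saved under pics/ and viewed, and the job is handed in when it is done.

```bash
ls; mkdir -p pics
python3 - <<'E'
from plant import manip, grab_frame, camera_info
import cv2
print(manip.get_obs())
for n in("scene","top","wrist"):
    print(n,camera_info(n))
    cv2.imwrite(f"pics/a_{n}.png",grab_frame(n)[:,:,::-1])
E
```

```text
pics
{'time_s': 0.0, 'q': array([-1.38933564e+00,  2.91289765e-01, -1.54090959e-01,  1.12670319e+00,
        2.78391932e-05,  1.43151911e+00]), 'joint_velocities': array([-0.00083818, -0.00021935, -0.00055659,  0.00075808, -0.00039577,
       -0.00165082]), 'joint_torque': array([ 9.11583811e-04, -5.37142396e+01,  3.31373048e+01,  1.59940158e-02,
       -1.63501818e-04,  1.43413610e-05]), 'tool_pos': array([ 165.4621511 , -497.80122664,  230.74057602]), 'tool_rot': array([ 2.04860178,  0.33271403, -2.04860038]), 'ft_force': array([ 0.16406227, -0.13197569,  0.35903048]), 'ft_torque': array([ 0.00436398, -0.04811138, -0.0228302 ]), 'gripper_width': 85.39455756644585}
scene {'camera_matrix': array([[420.72426554,   0.        , 285.6094601 ],
       [  0.        , 420.72426554, 200.66270893],
       [  0.        ,   0.        ,   1.        ]]), 'view': array([[-4.64094764e-01,  8.85748373e-01, -8.11606535e-03,
         1.86563148e+02],
       [-5.36029626e-01, -2.73538874e-01,  7.98654321e-01,
         2.14439626e+02],
       [ 7.05186706e-01,  3.75001740e-01,  6.01735328e-01,
        -
[... 460 characters left out ...]
      [-9.93115367e-02, -2.81275920e-03,  9.95052414e-01,
        -1.12551512e+03],
       [ 0.00000000e+00,  0.00000000e+00,  0.00000000e+00,
         1.00000000e+00]])}
wrist {'camera_matrix': array([[364.39806665,   0.        , 284.96079822],
       [  0.        , 364.39806665, 214.66197721],
       [  0.        ,   0.        ,   1.        ]]), 'mount': array([[ 1.01767980e-04,  2.64155784e-01, -9.64480021e-01,
        -1.42778587e+02],
       [ 9.99999957e-01, -2.91112604e-04,  2.57847719e-05,
        -1.37277722e+00],
       [-2.73961094e-04, -9.64479983e-01, -2.64155802e-01,
        -6.68539793e+01],
       [ 0.00000000e+00,  0.00000000e+00,  0.00000000e+00,
         1.00000000e+00]])}
```

View pics/a_scene.png

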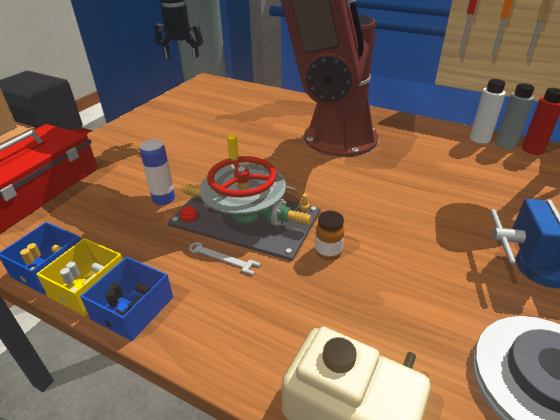

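View pics/a_top.png

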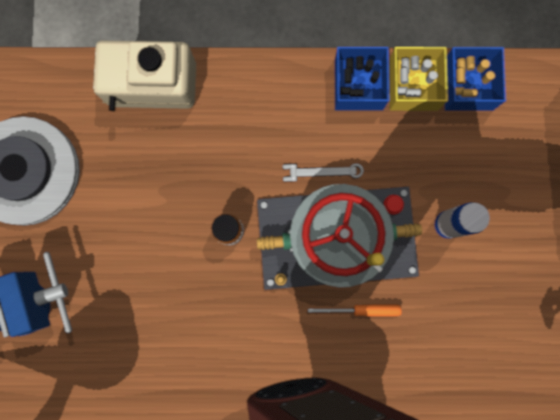

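The top view shows the wheel hub near pixel (345,233), the yellow handle near (376,260) on the robot side to the right, the spray can at (470,220) and the jar at (226,228). Next I measure these.

```bash
cat > h.py <<'E'
import numpy as np, cv2
from scipy.spatial.transform import Rotation as R
from plant import manip, grab_frame, camera_info
def cast(n,uv,z,pose=None):
    c=camera_info(n);K=c["camera_matrix"]
    if n=="wrist":
        p,r=pose; M=np.eye(4);M[:3,:3]=R.from_rotvec(r).as_matrix();M[:3,3]=p;T=M@c["mount"]
    else: T=np.linalg.inv(c["view"])
    d=np.array([(uv[0]-K[0,2])/K[0,0],-(uv[1]-K[1,2])/K[1,1],-1.])
    d=T[:3,:3]@d;o=T[:3,3]
    return o+d*(z-o[2])/d[2]
def proj(n,P):
    c=camera_info(n);K=c["camera_matrix"];q=c["view"]@np.r_[P,1]
    return K[0,0]*q[0]/-q[2]+K[0,2],K[1,1]*-q[1]/-q[2]+K[1,2]
E
python3 - <<'E'
from h import *
im=cv2.imread("pics/a_top.png");hsv=cv2.cvtColor(im,cv2.COLOR_BGR2HSV)
def mask(lo,hi,roi):
    m=cv2.inRange(hsv,lo,hi);o=np.zeros_like(m);x0,y0,x1,y1=roi;o[y0:y1,x0:x1]=m[y0:y1,x0:x1];return o
r=mask((0,150,80),(8,255,255),(285,175,400,290))|mask((172,150,80),(180,255,255),(285,175,400,290))
cs,_=cv2.findContours(r,cv2.RETR_EXTERNAL,cv2.CHAIN_APPROX_NONE)
c=max(cs,key=cv2.contourArea)
P=np.array([cast("top",p[0],133)[:2] for p in cv2.convexHull(c)])
A=np.c_[2*P,np.ones(len(P))];s=np.linalg.lstsq(A,(P**2).sum(1),rcond=None)[0]
print("centre",s[:2],"rad",np.sqrt(s[2]+s[0]**2+s[1]**2))
y=mask((20,120,100),(35,255,255),(355,240,395,280))
n,l,st,ce=cv2.connectedComponentsWithStats(y);print(st,ce)
for i in range(1,n):print(cast("top",ce[i],203),cast("top",ce[i],173))
print("hub",[proj("top",[s[0],s[1],153])])
cv2.imwrite("pics/z.png",cv2.resize(im[170:330,240:500],None,fx=3,fy=3,interpolation=2))
sc=cv2.imread("pics/a_scene.png");cv2.imwrite("pics/z2.png",cv2.resize(sc[110:280,130:360],None,fx=3.4,fy=3.4,interpolation=2))
for nme,uv,z in[("spraytop",(475,217),170),("jartop",(226,228),100),("fit",(281,280),57),("cap",(395,204),34),("sd",(402,311),10),("sd",(308,311),5)]:print(nme,cast("top",uv,z).round())
E
```

```text
centre [515.46154287 -58.13052638] rad 80.47870556501604
[[     0      0    560    420 235076]
 [   371    254     13     11    124]] [[279.44863363 209.47388504]
 [376.87903226 259.00806452]]
[ 464.42885835 -112.11572198  203.        ] [ 464.86660467 -117.3502369   173.        ]
hub [(np.float64(344.15458243948603), np.float64(232.7883965627057))]
spraytop [ 546. -306.  170.]
jartop [527. 177. 100.]
fit [422.  64.  57.]
cap [ 586. -182.   34.]
sd [ 355. -199.   10.]
sd [353.   5.   5.]
```

View pics/z.png

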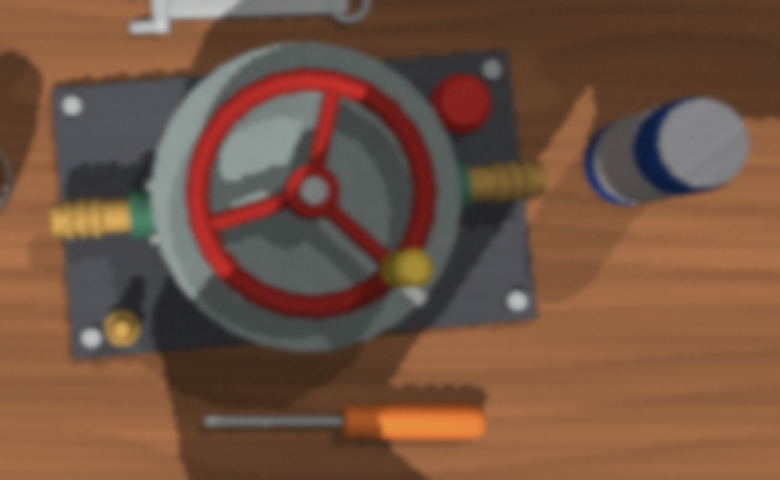

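View pics/z2.png

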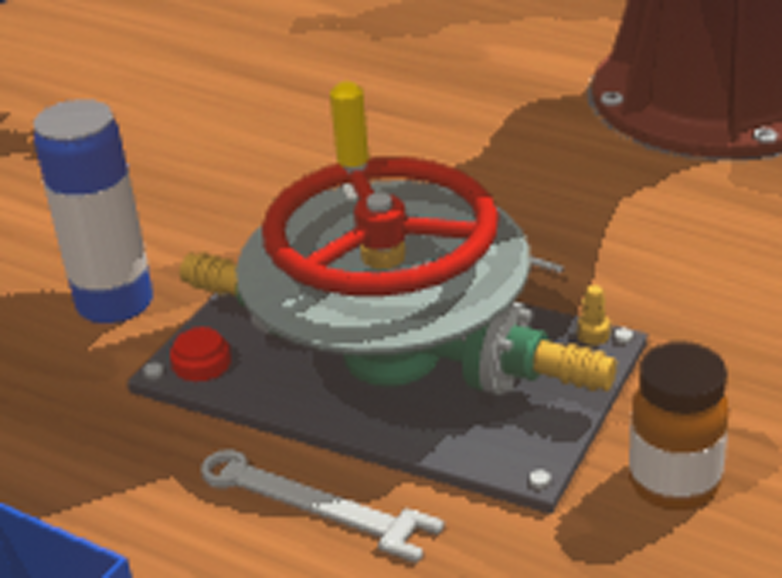

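Run:
```python
from h import *
o=manip.get_obs();M=R.from_rotvec(o["tool_rot"]).as_matrix();print(M.round(3))
c=np.array([515.5,-58.1])
im=cv2.imread("pics/a_top.png")[255:280,365:395]
m=(im.min(2)>130).astype(np.uint8);n,l,st,ce=cv2.connectedComponentsWithStats(m);print(st,ce+[365,255])
hub=cast("top",(344.7,233.3),153);print("hub",hub)
for uv,z in[((379,269),103),((375.7,258.3),203)]:
    p=cast("top",uv,z)[:2];print(p,np.linalg.norm(p-c),np.degrees(np.arctan2(*(p-c)[::-1])))
# scene view: handle top crop (347,90)/3.4, bottom, mark
for uv,z in[((130+347/3.4,110+88/3.4),203),((130+352/3.4,110+165/3.4),143),((130+350/3.4,110+190/3.4),103),((130+379/3.4,110+203/3.4),153)]:
    p=cast("scene",uv,z)[:2];print(p,np.linalg.norm(p-c),np.degrees(np.arctan2(*(p-c)[::-1])))
```

```text
[[-0.     0.315 -0.949]
 [ 0.001 -0.949 -0.315]
 [-1.    -0.001 -0.   ]]
[[  0   0  30  25 737]
 [ 11  12   5   4  13]] [[379.52374491 266.98100407]
 [378.15384615 268.07692308]]
hub [514.47429084 -59.17993889 153.        ]
[ 445.82040855 -133.58415788] 102.7282996803077 -132.71017160846915
[ 465.71197459 -109.97178766] 71.89944247755375 -133.8257496982126
[ 466.17817419 -111.1014882 ] 72.40027799002253 -132.9404662936776
[ 472.25123223 -108.76849868] 66.61645946948161 -130.48285286981206
[ 450.01183533 -129.14485969] 96.62335017952745 -132.6694315080118
[519.68174641 -54.33523115] 5.626765280527723 41.996272958728056
```

The mark and handle lie at about -133° from a centre at roughly (516, -57.5). I'll shut the jaws and yaw the tool so its y axis is the anticlockwise tangent at the mark and its z axis points radially outward. I'll stop above a point just behind the handle.

```bash
python3 -m crank '[[[-0.1,0,0],[0,-25,-32],0],[[-0.2,0,0],[0,-55,-70],0],[[-0.3,0,0],[0,-85,-108],0],[[-0.4,0,0],[0,-115,-146],0],[[-0.496,0,0],[0,-145,-184],0],[[-0.496,0,0],[0,-175,-222],0],[[-0.496,0,0],[0,-205,-260],0],[[-0.496,0,0],[0,-235,-298],0],[[-0.496,0,0],[0,-265,-336],0],[[-0.496,0,0],[0,-290,-369],0],[[-0.496,0,0],[0,-305,-388],0],[[-0.496,0,0],[0,-313,-398],0]]' 60
python3 - <<'E'
from h import *
for n in("wrist","top"): cv2.imwrite(f"pics/b_{n}.png",grab_frame(n)[:,:,::-1])
o=manip.get_obs();M=R.from_rotvec(o["tool_rot"]).as_matrix();print(o["tool_pos"],M.round(3),o["q"].round(2),o["gripper_width"])
cv2.imwrite("pics/b_z.png",cv2.resize(cv2.imread("pics/b_top.png")[150:350,240:500],None,fx=3,fy=3,interpolation=2))
E
```

```text
time_s: 1.65
tool_pos: [444.9, -74.6, 231.1]
tool_rot: [1.738, 0.754, -1.739]
ft_force: [0.4, -0.1, -0.3]
gripper_width: -0.3
[444.71591214 -75.14368041 231.13122349] [[-0.     0.73  -0.684]
 [ 0.    -0.684 -0.73 ]
 [-1.    -0.     0.   ]] [-0.33  0.15 -0.34  1.08  0.    1.99] 0.45131771973723633
```

View pics/b_wrist.png

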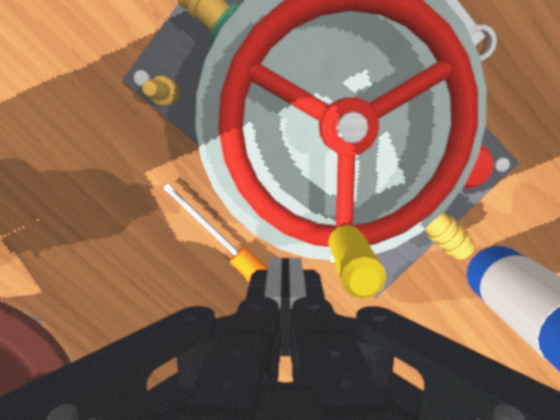

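View pics/b_z.png

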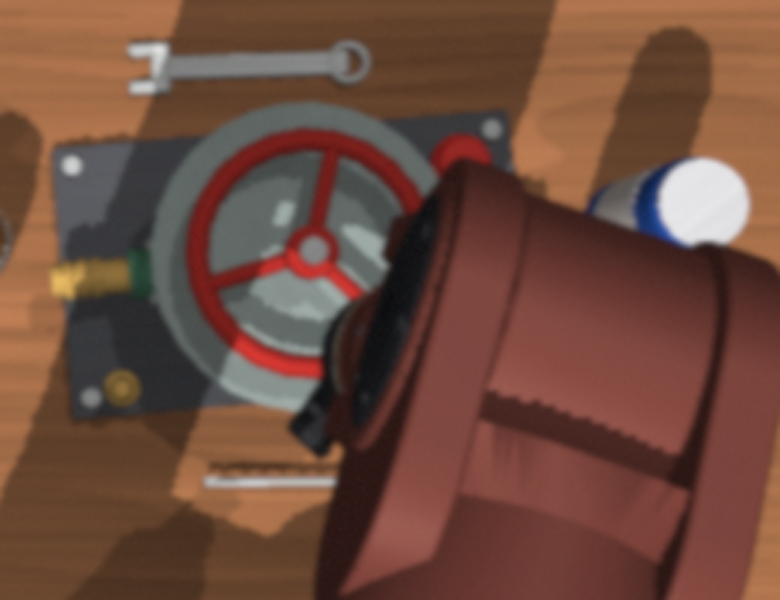

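The wrist view shows the shut fingertips at (285,270), the hub at (352,127), the handle top at (364,280), and the mark's edge at (335,255). I'll measure the centre and handle from this view.

Run:
```python
from h import *
o=manip.get_obs();ps=(o["tool_pos"],o["tool_rot"]);print(o["time_s"],o["ft_force"])
im=cv2.imread("pics/b_wrist.png");hsv=cv2.cvtColor(im,cv2.COLOR_BGR2HSV)
m=cv2.inRange(hsv,(0,150,60),(8,255,255))|cv2.inRange(hsv,(172,150,60),(180,255,255));m[:,:200]=0;m[260:]=0;m[:,480:]=0
c=max(cv2.findContours(m,cv2.RETR_EXTERNAL,2)[0],key=cv2.contourArea)
h=cv2.convexHull(c)[:,0];h=h[(h[:,1]>12)&(h[:,1]<225)]
P=np.array([cast("wrist",p,133,ps)[:2] for p in h])
s=np.linalg.lstsq(np.c_[2*P,np.ones(len(P))],(P**2).sum(1),rcond=None)[0]
C=s[:2];print("rim",C,np.sqrt(s[2]+C@C)); hub=cast("wrist",(352,127),153,ps);print("hub",hub)
M=R.from_rotvec(ps[1]).as_matrix()
for uv,z in(((364,280),203),((345,243),143),((337,254),103)):
    p=cast("wrist",uv,z,ps)
    for q in(C,hub[:2]): d=p[:2]-q;print(p[:2],np.linalg.norm(d),np.degrees(np.arctan2(d[1],d[0])))
```

```text
1.75 [ 0.42648861 -0.33493394 -0.18919956]
rim [514.56392812 -57.52217992] 82.53743259233006
hub [514.09917554 -57.08803534 153.        ]
[ 463.80861022 -112.11588378] 74.54243621057246 -132.9133543650943
[ 463.80861022 -112.11588378] 74.54666367321444 -132.42453872334943
[ 462.67659973 -113.14105586] 76.06414535050362 -133.01205775431725
[ 462.67659973 -113.14105586] 76.06722298551165 -132.53301235554827
[ 447.27008773 -131.09545525] 99.70700976493839 -132.44761514558903
[ 447.27008773 -131.09545525] 99.7157218260985 -132.08220164487594
```

```bash
python3 -m crank '[[[0,0,0],[25,0,0],0],[[0,0,0],[50,0,0],0],[[0,0,0],[70,0,0],0],[[0,0,0],[70,2,3],0],[[0,0,0],[70,5,7],0],[[0,0,0],[70,8,10],0],[[0,0,0],[70,10,12],0],[[0,0,0],[70,12,13],0],[[0,0,0],[70,14,14],0],[[0,0,0],[70,14,14],0]]'
python3 - <<'E'
from h import *
o=manip.get_obs();print(o["tool_pos"],o["ft_force"])
cv2.imwrite("pics/c_wrist.png",grab_frame("wrist")[:,:,::-1])
for b0 in range(-20,340,48):
    print(b0,[(round(75*np.sin(np.radians(b))-75*np.sin(np.radians(b0))),round(75*np.cos(np.radians(b))-75*np.cos(np.radians(b0)))) for b in range(b0+4,b0+49,4)])
E
```

```text
time_s: 3.0
tool_pos: [445.5, -95.3, 161.5]
tool_rot: [1.74, 0.753, -1.738]
ft_force: [0.7, 3.3, 3.5]
gripper_width: 0.1
[445.50050826 -95.31903515 161.5009853 ] [0.68168393 3.2802355  3.45265484]
-20 [(5, 2), (10, 3), (15, 4), (20, 4), (26, 5), (31, 4), (36, 4), (41, 3), (46, 2), (51, 0), (56, -2), (61, -4)]
28 [(5, -3), (9, -6), (13, -9), (17, -12), (21, -16), (24, -20), (27, -24), (30, -29), (32, -33), (34, -38), (36, -43), (38, -48)]
76 [(1, -5), (2, -10), (2, -16), (2, -21), (2, -26), (1, -31), (0, -36), (-1, -41), (-3, -46), (-5, -51), (-8, -56), (-11, -60)]
124 [(-3, -4), (-6, -8), (-10, -12), (-14, -16), (-18, -19), (-22, -22), (-27, -24), (-32, -27), (-37, -29), (-42, -30), (-47, -31), (-52, -32)]
172 [(-5, -1), (-10, -1), (-16, -1), (-21, 0), (-26, 1), (-31, 2), (-36, 4), (-41, 6), (-46, 8), (-50, 11), (-55, 14), (-59, 17)]
220 [(-4, 4), (-8, 7), (-11, 11), (-14, 16), (-17, 20), (-19, 25), (-21, 29), (-23, 34), (-25, 39), (-26, 44), (-26, 50), (-27, 55)]
268 [(0, 5), (0, 10), (1, 16), (2, 21), (4, 26), (5, 31), (8, 35), (10, 40), (13, 45), (16, 49), (19, 53), (23, 57)]
316 [(4, 4), (8, 7), (12, 10), (17, 12), (22, 15), (26, 17), (31, 18), (37, 19), (42, 20), (47, 21), (52, 21), (57, 21)]
```

View pics/c_wrist.png

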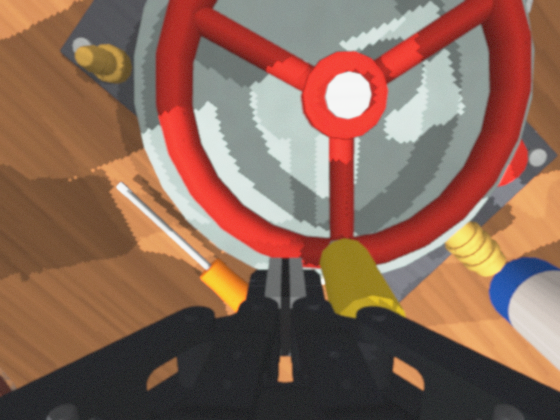

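The fingers' wider part would touch near the grip's top at this height. I'll back off slightly, go up 14 mm so only the tip pads meet the handle, then push.

```bash
python3 -m crank '[[[0,0,0],[0,-4,0],0],[[0,0,0],[-14,-4,0],0],[[0,0,0],[-14,0,0],0],[[0,0,0],[-14,5,1],0],[[0,0,0],[-14,10,2],0],[[0,0,0],[-14,15,2],0],[[0,0,0],[-14,20,2],0],[[0,0,0],[-14,25,2],0]]'
python3 - <<'E'
from h import *
o=manip.get_obs();print(o["tool_pos"],o["ft_force"])
cv2.imwrite("pics/d_wrist.png",grab_frame("wrist")[:,:,::-1])
cv2.imwrite("pics/d_scene.png",cv2.resize(grab_frame("scene")[90:270,120:370,::-1],None,fx=3,fy=3))
E
```

```text
time_s: 4.05
tool_pos: [462.0, -113.8, 174.9]
tool_rot: [1.739, 0.754, -1.74]
ft_force: [-2.1, 5.4, 0.7]
gripper_width: 0.1
[ 461.96337205 -113.84484289  174.93098923] [-2.07457825  5.39983029  0.70080102]
```

View pics/d_wrist.png

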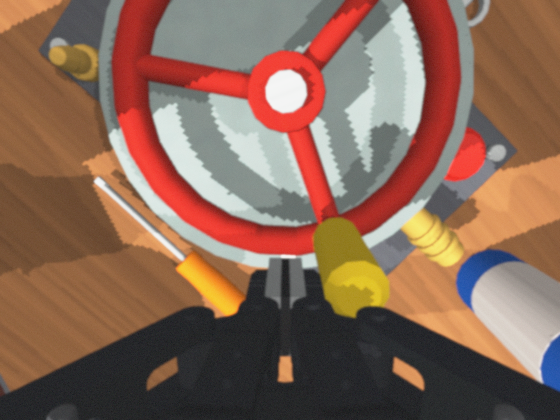

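View pics/d_scene.png

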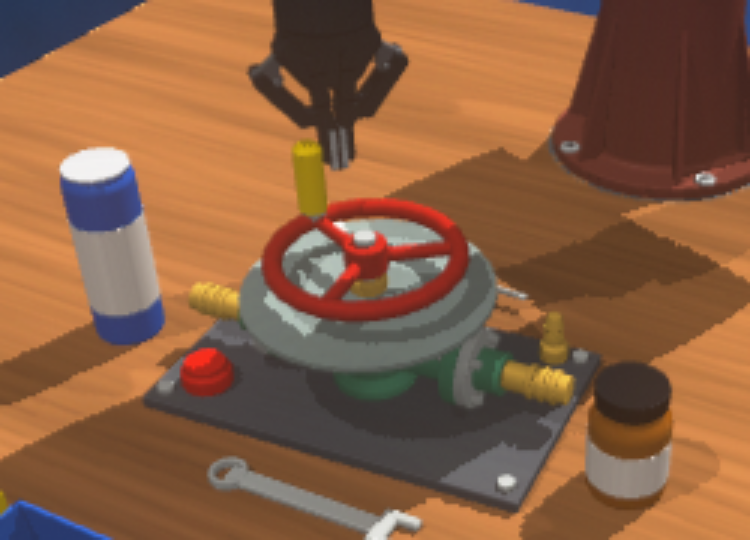

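The handle moved off the mark and the fingertips are pushing with about 6 N. Continuing.

Run:
```python
import numpy as np
f=lambda b:np.array([75*np.sin(np.radians(b)),75*np.cos(np.radians(b))])
for b0 in range(0,340,48):
    print(b0,[tuple(int(v) for v in (f(b).round()-f(b0).round())) for b in range(b0+4,b0+49,4)])
```

```text
0 [(5, 0), (10, -1), (16, -2), (21, -3), (26, -5), (31, -6), (35, -9), (40, -11), (44, -14), (48, -18), (52, -21), (56, -25)]
48 [(3, -4), (6, -8), (9, -12), (11, -17), (14, -22), (15, -27), (17, -32), (18, -37), (19, -42), (19, -47), (19, -53), (19, -58)]
96 [(-1, -5), (-2, -10), (-4, -15), (-5, -20), (-8, -25), (-10, -29), (-13, -34), (-16, -38), (-19, -42), (-23, -46), (-27, -49), (-31, -53)]
144 [(-4, -3), (-9, -5), (-13, -8), (-18, -9), (-23, -11), (-28, -12), (-34, -13), (-39, -14), (-44, -14), (-49, -14), (-54, -13), (-60, -12)]
192 [(-5, 1), (-10, 3), (-15, 4), (-19, 7), (-24, 9), (-28, 12), (-32, 16), (-36, 19), (-40, 23), (-43, 27), (-46, 31), (-49, 35)]
240 [(-2, 5), (-5, 10), (-6, 15), (-8, 20), (-9, 25), (-10, 30), (-10, 35), (-10, 41), (-10, 46), (-9, 51), (-8, 56), (-6, 61)]
288 [(1, 5), (4, 10), (6, 15), (9, 19), (12, 23), (15, 27), (19, 31), (23, 34), (27, 38), (31, 41), (36, 43), (40, 46)]
336 [(5, 1), (10, 3), (15, 4), (21, 5), (26, 6), (31, 6), (36, 6), (41, 5), (47, 4), (52, 3), (57, 1), (62, 0)]
```

```bash
python3 -m crank '[[[0,0,0],[0,5,-2],0],[[0,0,0],[0,10,-3],0],[[0,0,0],[0,16,-4],0],[[0,0,0],[0,21,-5],0],[[0,0,0],[0,26,-7],0],[[0,0,0],[0,31,-8],0],[[0,0,0],[0,35,-11],0],[[0,0,0],[0,40,-13],0],[[0,0,0],[0,44,-16],0],[[0,0,0],[0,48,-20],0],[[0,0,0],[0,52,-23],0],[[0,0,0],[0,56,-27],0]]'
python3 - <<'E'
from h import *
cv2.imwrite("pics/e_wrist.png",grab_frame("wrist")[:,:,::-1])
E
```

```text
time_s: 5.65
tool_pos: [521.3, -132.4, 175.2]
tool_rot: [1.739, 0.754, -1.74]
ft_force: [-5.6, 2.0, 0.1]
gripper_width: 0.1
```

View pics/e_wrist.png

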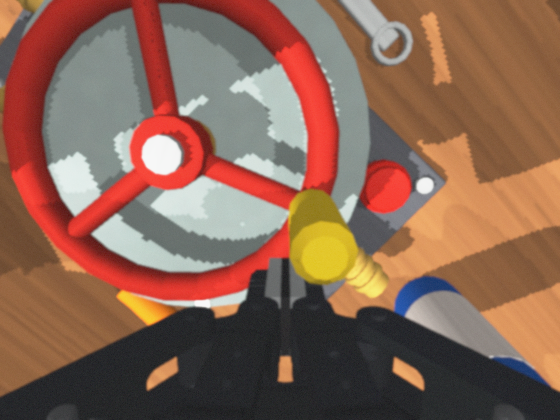

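The handle at (325,250) is ahead of the fingertips at (285,270) and in contact. Continuing.

```bash
python3 -m crank '[[[0,0,0],[0,3,-4],0],[[0,0,0],[0,6,-8],0],[[0,0,0],[0,9,-12],0],[[0,0,0],[0,11,-17],0],[[0,0,0],[0,14,-22],0],[[0,0,0],[0,15,-27],0],[[0,0,0],[0,17,-32],0],[[0,0,0],[0,18,-37],0],[[0,0,0],[0,19,-42],0],[[0,0,0],[0,19,-47],0],[[0,0,0],[0,19,-53],0],[[0,0,0],[0,19,-58],0]]'
python3 - <<'E'
from h import *
cv2.imwrite("pics/f_wrist.png",grab_frame("wrist")[:,:,::-1])
E
```

```text
time_s: 7.2
tool_pos: [574.8, -103.1, 175.3]
tool_rot: [1.739, 0.753, -1.74]
ft_force: [-5.7, -1.7, 0.7]
gripper_width: 0.0
```

View pics/f_wrist.png

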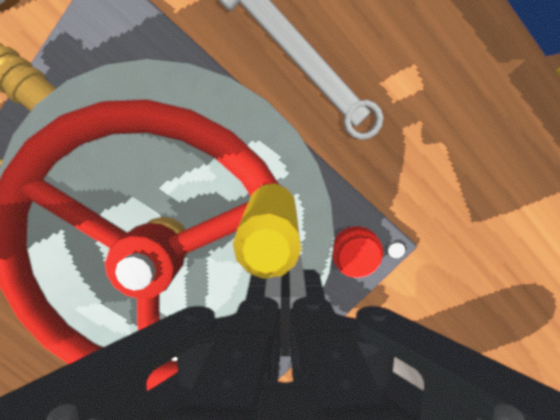

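The handle at (268,245) is still ahead of the tips and in contact. Continuing.

```bash
python3 -m crank '[[[0,0,0],[0,-1,-5],0],[[0,0,0],[0,-2,-10],0],[[0,0,0],[0,-4,-15],0],[[0,0,0],[0,-5,-20],0],[[0,0,0],[0,-8,-25],0],[[0,0,0],[0,-10,-29],0],[[0,0,0],[0,-13,-34],0],[[0,0,0],[0,-16,-38],0],[[0,0,0],[0,-19,-42],0],[[0,0,0],[0,-23,-46],0],[[0,0,0],[0,-27,-49],0],[[0,0,0],[0,-31,-53],0]]'
python3 - <<'E'
from h import *
cv2.imwrite("pics/g_wrist.png",grab_frame("wrist")[:,:,::-1])
E
```

```text
time_s: 8.75
tool_pos: [589.1, -43.6, 175.5]
tool_rot: [1.74, 0.751, -1.738]
ft_force: [-1.4, -4.6, 0.7]
gripper_width: -0.1
```

View pics/g_wrist.png

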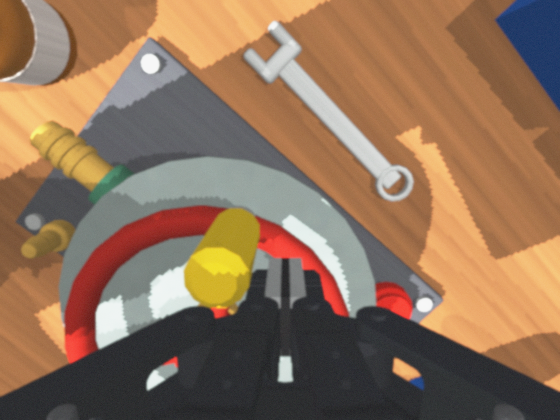

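The handle at (218,270) is now to the left of the tips, and the force is still about 5 N.

```bash
python3 -m crank '[[[0,0,0],[0,-4,-3],0],[[0,0,0],[0,-9,-5],0],[[0,0,0],[0,-13,-8],0],[[0,0,0],[0,-18,-9],0],[[0,0,0],[0,-23,-11],0],[[0,0,0],[0,-28,-12],0],[[0,0,0],[0,-34,-13],0],[[0,0,0],[0,-39,-14],0],[[0,0,0],[0,-44,-14],0],[[0,0,0],[0,-49,-14],0],[[0,0,0],[0,-54,-13],0],[[0,0,0],[0,-60,-12],0]]'
python3 - <<'E'
from h import *
cv2.imwrite("pics/i_wrist.png",grab_frame("wrist")[:,:,::-1])
E
```

```text
time_s: 10.3
tool_pos: [553.1, 6.2, 175.3]
tool_rot: [1.74, 0.752, -1.739]
ft_force: [2.3, -3.1, -0.2]
gripper_width: -0.2
```

View pics/i_wrist.png

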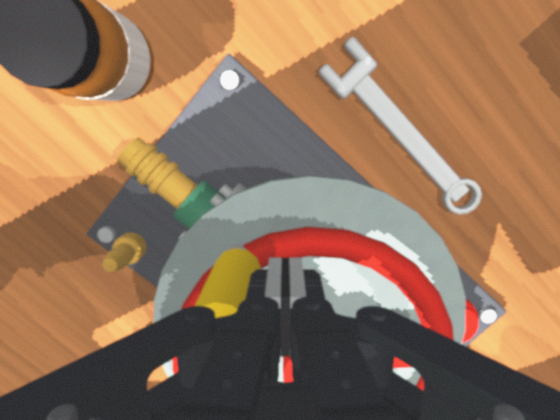

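```bash
python3 -m crank '[[[0,0,0],[0,-5,1],0],[[0,0,0],[0,-10,3],0],[[0,0,0],[0,-15,4],0],[[0,0,0],[0,-19,7],0],[[0,0,0],[0,-24,9],0],[[0,0,0],[0,-28,12],0],[[0,0,0],[0,-32,16],0],[[0,0,0],[0,-36,19],0],[[0,0,0],[0,-40,23],0],[[0,0,0],[0,-43,27],0],[[0,0,0],[0,-46,31],0],[[0,0,0],[0,-49,35],0]]'
python3 - <<'E'
from h import *
cv2.imwrite("pics/j_wrist.png",grab_frame("wrist")[:,:,::-1])
cv2.imwrite("pics/j_scene.png",cv2.resize(grab_frame("scene")[60:270,120:370,::-1],None,fx=2.8,fy=2.8))
E
```

```text
time_s: 11.85
tool_pos: [492.9, 14.5, 175.3]
tool_rot: [1.74, 0.753, -1.739]
ft_force: [3.8, 0.2, -0.6]
gripper_width: -0.0
```

View pics/j_scene.png

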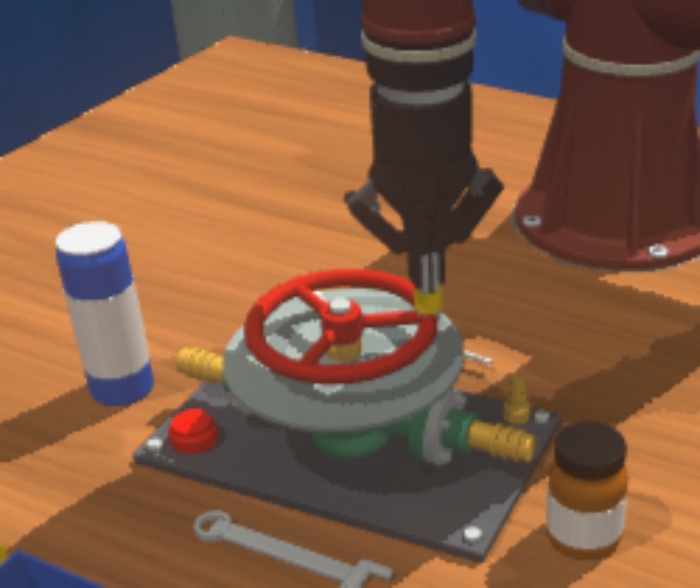

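View pics/j_wrist.png

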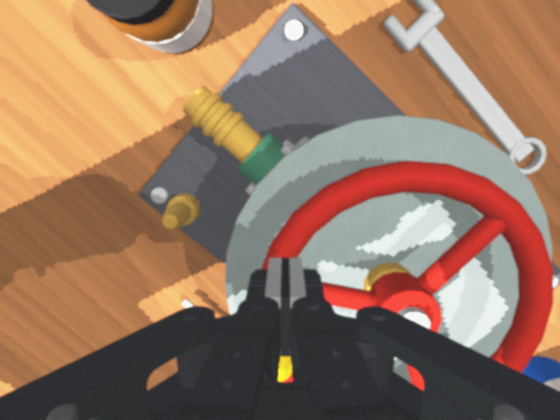

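The handle is now behind the fingertips (robot side), still pushed by them at about 4 N. Continuing with β from 240 to 288.

```bash
python3 -m crank '[[[0,0,0],[0,-2,5],0],[[0,0,0],[0,-5,10],0],[[0,0,0],[0,-6,15],0],[[0,0,0],[0,-8,20],0],[[0,0,0],[0,-9,25],0],[[0,0,0],[0,-10,30],0],[[0,0,0],[0,-10,35],0],[[0,0,0],[0,-10,41],0],[[0,0,0],[0,-10,46],0],[[0,0,0],[0,-9,51],0],[[0,0,0],[0,-8,56],0],[[0,0,0],[0,-6,61],0]]'
python3 - <<'E'
from h import *
cv2.imwrite("pics/k_wrist.png",grab_frame("wrist")[:,:,::-1])
cv2.imwrite("pics/k_scene.png",cv2.resize(grab_frame("scene")[60:270,120:370,::-1],None,fx=2.8,fy=2.8))
E
```

```text
time_s: 13.45
tool_pos: [447.0, -26.0, 175.4]
tool_rot: [1.74, 0.754, -1.739]
ft_force: [3.9, 4.2, 2.4]
gripper_width: -0.0
```

View pics/k_scene.png

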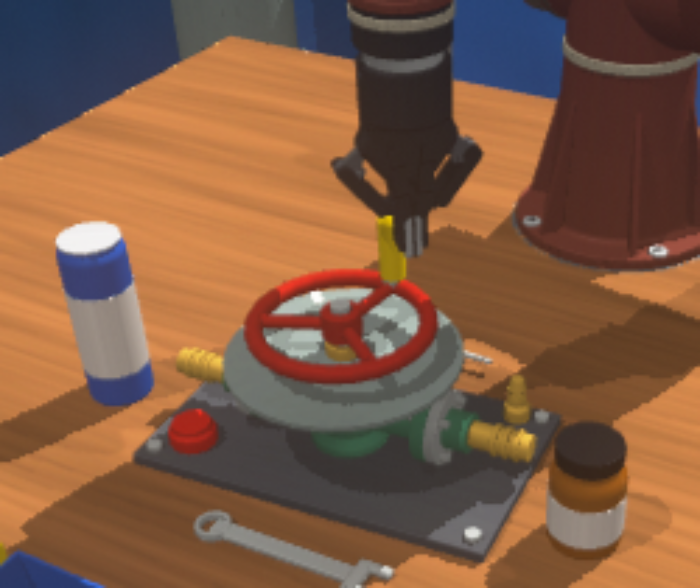

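View pics/k_wrist.png

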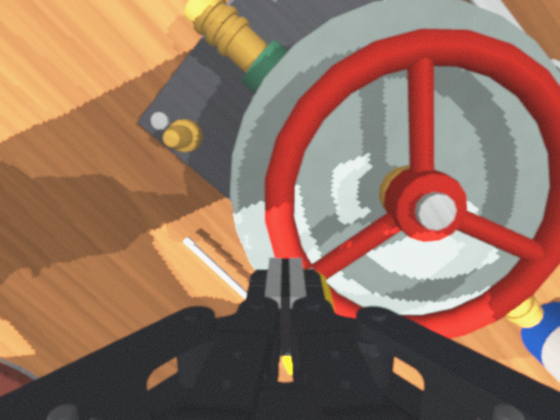

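```bash
python3 -m crank '[[[0,0,0],[0,1,5],0],[[0,0,0],[0,4,10],0],[[0,0,0],[0,6,15],0],[[0,0,0],[0,9,19],0],[[0,0,0],[0,12,23],0],[[0,0,0],[0,15,27],0],[[0,0,0],[0,19,31],0],[[0,0,0],[0,23,34],0]]'
python3 - <<'E'
from h import *
o=manip.get_obs();print(repr(o["tool_pos"]),repr(o["tool_rot"]))
im=grab_frame("wrist")[:,:,::-1]
cv2.imwrite("pics/l_wrist.png",im)
im2=cv2.imread("pics/d_wrist.png")
E
```

```text
time_s: 14.55
tool_pos: [440.2, -66.6, 175.2]
tool_rot: [1.739, 0.754, -1.74]
ft_force: [1.1, 4.8, 1.9]
gripper_width: 0.0
array([440.23381287, -66.56365239, 175.22057327]) array([ 1.73916792,  0.75385277, -1.73986282])
```

View pics/l_wrist.png

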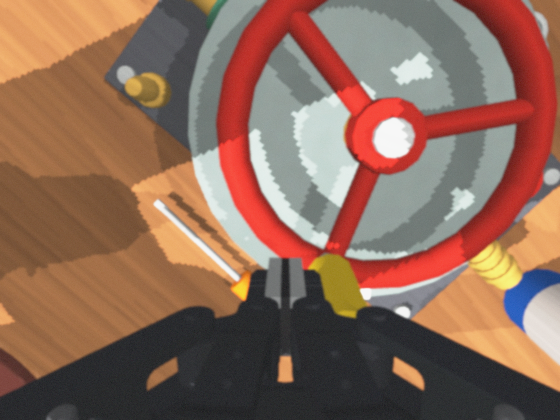

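The mark shows at (367,295) with the handle a little short of it. I'll measure the wheel angle from the three spokes against the starting picture.

```bash
cat >> h.py <<'E'
def spokes(im,pose,z=133,C=(514.5,-57.5),cam="wrist",rr=range(30,62,2)):
    hsv=cv2.cvtColor(im,cv2.COLOR_BGR2HSV)
    m=cv2.inRange(hsv,(0,150,50),(8,255,255))|cv2.inRange(hsv,(172,150,50),(180,255,255))
    c=camera_info(cam);K=c["camera_matrix"]
    if cam=="wrist":
        M=np.eye(4);M[:3,:3]=R.from_rotvec(pose[1]).as_matrix();M[:3,3]=pose[0];V=np.linalg.inv(M@c["mount"])
    else: V=c["view"]
    A=np.radians(np.arange(-180,180,.25));f=np.zeros(len(A))
    for r in rr:
        P=np.c_[C[0]+r*np.cos(A),C[1]+r*np.sin(A),np.full(len(A),z),np.ones(len(A))]@V.T
        u=K[0,0]*P[:,0]/-P[:,2]+K[0,2];v=K[1,1]*P[:,1]/P[:,2]+K[1,2]
        s=cv2.remap(m,u.astype(np.float32)[:,None],v.astype(np.float32)[:,None],cv2.INTER_LINEAR)[:,0]
        f+=s/255/len(rr)
    out=[];A=np.degrees(A);b=(f>.5).astype(np.uint8)
    n,l,st,ce=cv2.connectedComponentsWithStats(np.r_[b,b][:,None])
    for i in range(1,n):
        if st[i][4]>16: 
            idx=np.where(l[:,0]==i)[0];w=f[idx%len(A)];out.append((round(float((idx*w).sum()/w.sum()*.25-180),2),len(idx)*.25))
    return out
E
python3 - <<'E'
from h import *
pb=(np.array([444.71591214,-75.14368041,231.13122349]),R.from_matrix(np.array([[0,.73,-.684],[0,-.684,-.73],[-1,0,0]])).as_rotvec())
pl=(np.array([440.23381287,-66.56365239,175.22057327]),np.array([ 1.73916792,0.75385277,-1.73986282]))
for z in(128,133):
  print(z,spokes(cv2.imread("pics/b_wrist.png"),pb,z));print(spokes(cv2.imread("pics/l_wrist.png"),pl,z))
print(spokes(cv2.imread("pics/a_top.png"),None,cam="top"))
E
```

```text
128 [(-131.67, 13.5), (-13.06, 14.0), (107.52, 13.75), (228.33, 13.5), (346.94, 14.0), (467.52, 13.75)]
[(-151.96, 14.0), (-33.09, 14.5), (86.1, 14.25), (208.04, 14.0), (326.91, 14.5), (446.1, 14.25)]
133 [(-132.7, 13.25), (-12.27, 13.75), (107.85, 13.5), (227.3, 13.25), (347.73, 13.75), (467.85, 13.5)]
[(-153.56, 14.0), (-32.41, 14.0), (87.08, 13.75), (206.44, 14.0), (327.59, 14.0), (447.08, 13.75)]
[(-130.73, 10.5), (-13.67, 12.0), (108.55, 12.5), (229.27, 10.5), (346.33, 12.0), (468.55, 12.5)]
```

Run:
```python
from h import *
pd=(np.array([461.96337205,-113.84484289,174.93098923]),np.array([1.739,.754,-1.74]))
a=spokes(cv2.imread("pics/d_wrist.png"),pd)[:3];print(a)
C=np.array([514.5,-57.5])
for p in(pd[0],[440.2,-66.6,0]):
    d=np.array(p[:2])-C;print("y'",d@[.73,-.684],"z'",d@[-.684,-.73])
```

```text
[(-114.22, 13.25), (6.99, 14.0), (126.34, 14.5)]
y' 0.18813413325998493 z' 77.06678882750002
y' -48.01460000000001 z' 57.464200000000005
```

```bash
python3 -m crank '[[[0,0,0],[0,4,4],0],[[0,0,0],[0,8,7],0],[[0,0,0],[0,12,10],0],[[0,0,0],[0,16,12],0],[[0,0,0],[0,18,14],0],[[0,0,0],[0,20,14],0],[[0,0,0],[0,20,14],0]]'
cat > m.py <<'E'
from h import *
import sys
o=manip.get_obs();im=np.ascontiguousarray(grab_frame("wrist")[:,:,::-1]);cv2.imwrite(f"pics/{sys.argv[1]}.png",im)
s=spokes(im,(o["tool_pos"],o["tool_rot"]))[:3];print(s)
a=[(v+132.37+60)%120-60 for v,_ in s];print("theta",np.mean(a))
d=o["tool_pos"][:2]-[514.5,-57.5];print("y'",d@[.73,-.684],"z'",d@[-.684,-.73],o["ft_force"],o["time_s"])
E
python3 m.py m_wrist
```

```text
time_s: 15.48
tool_pos: [445.4, -90.9, 175.2]
tool_rot: [1.739, 0.752, -1.74]
ft_force: [-2.3, 0.4, 0.1]
gripper_width: -0.1
[(-135.86, 13.5), (-14.3, 13.75), (104.82, 13.75)]
theta -2.7433333333333394
y' -27.583873033867253 z' 71.59890656175558 [-2.26940402  0.35708388  0.09357054] 15.475
```

View pics/m_wrist.png

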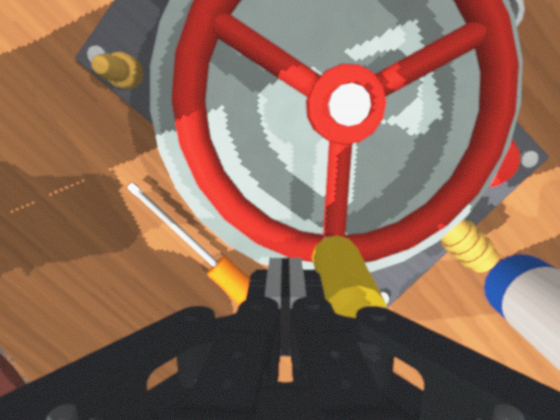

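Estimated angle is 2.7° short of the mark. I'll back off to the exact pose of the earlier reference picture for a like-for-like comparison.

```bash
python3 -m crank '[[[0,0,0],[0,-6,-3],0],[[0,0,0],[0,-11,-10],0],[[0,0,0],[-20,-11,-10],0],[[0,0,0],[-40,-11,-10],0],[[0,0,0],[-56,-11,-10],0],[[0,0,0],[-56,-11,-10],0],[[0,0,0],[-56,-11,-10],0]]';python3 m.py n_wrist
python3 - <<'E'
import cv2,numpy as np
a=cv2.imread("pics/b_wrist.png")[100:310,250:460];b=cv2.imread("pics/n_wrist.png")[100:310,250:460]
cv2.imwrite("pics/cmp.png",cv2.resize(np.hstack([a,b]),None,fx=1.9,fy=1.9,interpolation=2))
E
```

```text
time_s: 16.4
tool_pos: [444.4, -75.3, 230.8]
tool_rot: [1.739, 0.753, -1.739]
ft_force: [-0.0, 0.1, -0.5]
gripper_width: -0.1
[(-135.91, 13.25), (-14.36, 13.5), (104.89, 13.5)]
theta -2.75666666666667
y' -38.936790445698215 z' 60.949388446074074 [-0.00813411  0.13194965 -0.52809533] 16.4
```

View pics/cmp.png

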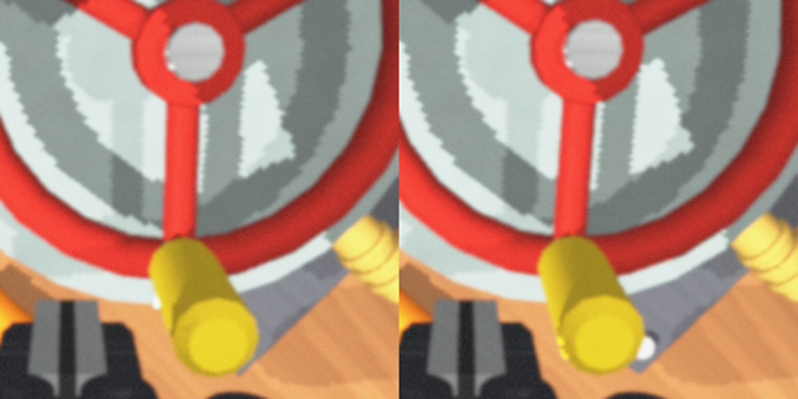

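It is confirmed 2.76° short, about 3.6 mm at the handle. I'll go back down and push the last bit slowly.

```bash
python3 -m crank '[[[0,0,0],[20,0,0],0],[[0,0,0],[40,0,0],0],[[0,0,0],[56,0,0],0],[[0,0,0],[56,4,7],0],[[0,0,0],[56,8,10],0],[[0,0,0],[56,11,11],0],[[0,0,0],[56,12,11],0],[[0,0,0],[56,13,11],0],[[0,0,0],[56,14,11],0],[[0,0,0],[56,14.4,11],0],[[0,0,0],[56,14.4,11],0],[[0,0,0],[56,14.4,11],0]]';python3 m.py o_wrist
```

```text
time_s: 17.95
tool_pos: [447.4, -93.5, 175.2]
tool_rot: [1.739, 0.753, -1.74]
ft_force: [-3.8, 0.6, 1.5]
gripper_width: 0.3
[(-133.58, 14.0), (-11.89, 13.5), (107.35, 14.0)]
theta -0.3366666666666542
y' -24.36019696813901 z' 72.21882994638487 [-3.84196209  0.55930488  1.54633476] 17.95
```

```bash
python3 -m crank '[[[0,0,0],[0,-6,-3],0],[[0,0,0],[0,-14.4,-11],0],[[0,0,0],[-20,-14.4,-11],0],[[0,0,0],[-40,-14.4,-11],0],[[0,0,0],[-56,-14.4,-11],0],[[0,0,0],[-56,-14.4,-11],0],[[0,0,0],[-56,-14.4,-11],0]]';python3 m.py p_wrist
python3 - <<'E'
import cv2,numpy as np
a=cv2.imread("pics/b_wrist.png")[100:310,250:460];b=cv2.imread("pics/p_wrist.png")[100:310,250:460]
cv2.imwrite("pics/cmp2.png",cv2.resize(np.hstack([a,b]),None,fx=1.9,fy=1.9,interpolation=2))
E
```

```text
time_s: 18.88
tool_pos: [444.4, -75.3, 230.8]
tool_rot: [1.739, 0.753, -1.739]
ft_force: [-0.1, -0.6, 0.2]
gripper_width: -0.1
[(-133.4, 14.0), (-11.93, 14.0), (107.28, 13.25)]
theta -0.31333333333334207
y' -39.008625024373124 z' 60.92105847377444 [-0.07717277 -0.5768691   0.21107662] 18.875
```

View pics/cmp2.png

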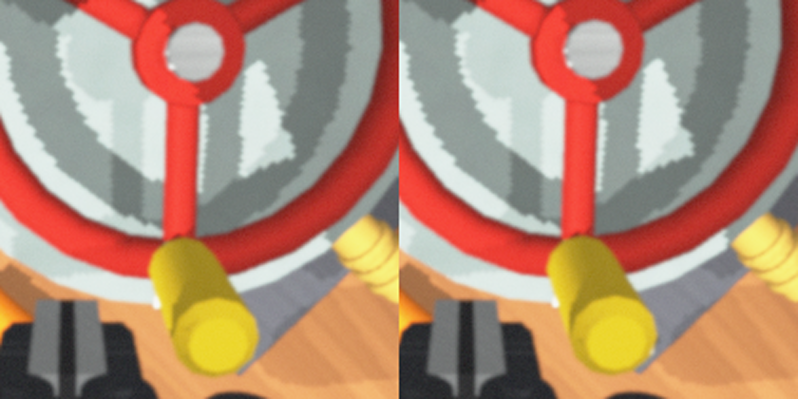

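The wheel sits within about 0.3° of the mark, on the not-past side. Now I retreat and take a final look.

```bash
python3 -m crank '[[[0,0,0],[-20,-10,0],0],[[0,0,0],[-40,-30,0],0],[[0,0,0],[-60,-50,0],0],[[0,0,0],[-60,-70,0],0],[[0,0,0],[-60,-80,0],0],[[0,0,0],[-60,-80,0],0],[[0,0,0],[-60,-80,0],0]]';python3 - <<'E'
from h import *
t=np.ascontiguousarray(grab_frame("top")[:,:,::-1]);s=np.ascontiguousarray(grab_frame("scene")[:,:,::-1])
print(spokes(t,None,cam="top")[:3])
a=cv2.imread("pics/a_scene.png")[110:290,130:370]
cv2.imwrite("pics/q.png",cv2.resize(np.hstack([a,s[110:290,130:370]]),None,fx=1.66,fy=1.66)); cv2.imwrite("pics/qt.png",t)
E
```

```text
time_s: 19.8
tool_pos: [386.5, -21.1, 290.9]
tool_rot: [1.739, 0.753, -1.74]
ft_force: [-0.1, -0.5, 0.3]
gripper_width: 0.2
[(-131.39, 10.0), (-13.35, 11.0), (107.4, 10.5)]
```

View pics/q.png

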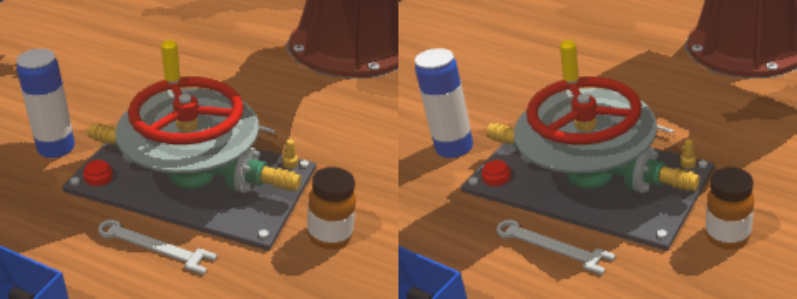

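View pics/qt.png

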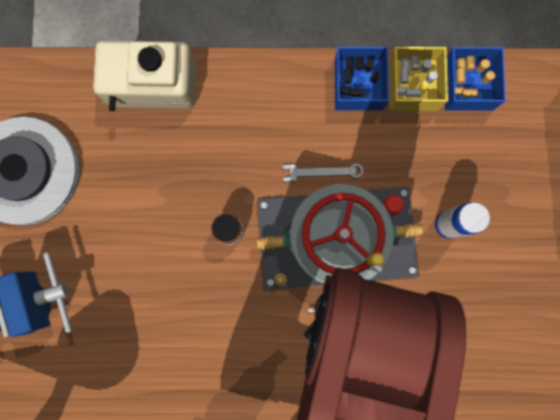

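Both views show the wheel back at its starting appearance, with the handle over the mark and everything else where it was. The top-view spoke angles average -132.4° now, against -132.0° at the start, which agrees.

```bash
python3 -c "
from plant import order
print(order.close_job())"
```

```text
the job is handed in; nothing more can be done
None
```

I opened the valve one full turn anticlockwise by pushing the yellow handle with the shut fingertips, never gripping it. The hand was then lifted and backed clear, and the job was handed in at about 20 s of the 58 s allowed.

- **Wheel angle:** compared with the starting picture from the same pose, the wheel stands about 0.3° short of the mark. The top camera puts it about 0.4° short, so the two agree. It has not been wound past the mark.
- **Forces:** the readings I took during the pushes were about 2 to 6 N. The reading was near zero once the hand was clear.
- **First contact:** my first descent was too low, and the wider part of the fingers would have met the grip near its top, with some light contact there. I raised the tool 14 mm before the main push so that the tips did the work.
- **Other objects:** the spray can, jar, wrench, fitting and cap look unmoved in the before and after pictures. The screwdriver was mostly hidden by the arm in the last top view. The part visible in the scene view looked unchanged, and the hand stayed well above it throughout.

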